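Hang a slide basket by its bail on the latched hook of a drain stand

TASK

Swing the folded wire bail of the slide basket upright while the basket stands on the worktop, then carry the basket by its bail, level so that the glass slides stay in, to the drain stand. Come in from the front of the hook, press the bail's bar down past the red spring latch and press it home on the bottom of the hook with about 8 N (feel for it; the stand is light, so never with more than 15 N) before you let go. Leave the basket hanging there level and at rest with the latch sprung shut above the bar, and leave the other things where they are.

Things in the scene. Friction and masses are not known exactly. Their poses are not given: they have to be found in the camera images.
- basket: Steel wire slide basket, 110 x 110 mm, 46 mm high, about 0.3 kg, full of upright glass slides (none above the rim). Loose. Origin: centre of its underside; z up; its -x side roughly faces the robot. When it hangs upright, its rim is 94 mm below the centre of the bail's bar.
- bail_pivot (a point): Middle of the bail's pivot line, 52 mm above the basket's origin, axes as the basket; the line runs along y. The pivots have slight friction: the bail stays where it is left, and under 1 N at its bar moves it.
- bail (a joint): Angle of the basket's swing bail (rad): 0 = folded level, bar beyond the basket's -x side; pi/2 = upright, bar straight above the basket's middle, 140 mm over its underside; goes on to 2.9. Starts folded at 0.12 to 0.35, with a gap of about 25 mm between bar and basket and free space below the bar.
- bail_bar (a point): Middle of the bail's bar. The bail is a U of 6 mm round wire: arms 120 mm apart reach 88 mm from the pivot line to the bar, 100 mm of it straight, parallel to the basket's y. Bar middle in the pivot frame: x = -88 cos(angle), z = 88 sin(angle) mm. The hook takes the bar's middle, so grip it about 28 mm to one side. This frame turns with the bail; its y lies along the bar.
- stand: Fixed drain stand: white 150 mm square drip tray (rim 10 mm high), a post, and a steel hook with a red latch. Origin: on the worktop straight below the hook's seat (where the centre of the hooked bar comes to rest). The hook is an upward-open U, 10 mm wide in y, that takes a bar lying along y; its opening runs from x = -8 mm (front leg, flared tip 33 mm above the seat) to +14 mm.
- stand_post (a point): Point on the axis of the stand's 12 mm post, 100 mm above the worktop, 100 mm in +x from the origin. The post telescopes: the seat is 176 to 206 mm above the worktop, not reported. A level arm runs from post to hook, its underside 13 mm below the seat. Bring the bail in from the hook's front (-x side), bar 246 to 252 mm high, so that it passes over the tip and the basket below the arm.
- latch (a joint): Red spring latch across the hook's opening, hinged on the back (+x) leg 25 mm above the seat. Rad: 0 = shut, grows as it is pressed down, stop 1.35. A bar coming down over the stand's origin meets it about 30 mm above the seat, feels about 2 to 6 N, slips past its end near 1 rad, some 10 mm above the seat, then moves freely down to the rigid seat, while the latch springs shut above it.
- bottle_red: Bystander: white bottle with red cap, 42 mm across, 98 mm high; origin centre of its underside.
- cup_white: Bystander: clear cup with white screw cap, 60 mm across, 70 mm high; origin centre of its underside.
- vial_green: Bystander: green and white vial, 35 mm across, 80 mm high; origin centre of its underside.
- specimen_a: Bystander: cup with orange screw cap, 60 mm across, 70 mm high, far to the right; origin centre of its underside.
- marker_a: Bystander: red and white marker pen, 135 mm long, lying on the worktop.

How it is judged:
By the outcome, as a careful person would: the job done as asked, in the order asked, and still so for the second after the job is handed in, with the robot touching nothing.
It also fails if it takes over 72 s, if anything falls off the work surface, if the arm or the gripper's body presses on something with over 40 N, if the wrist force passes 120 N, or if a joint passes its speed limit or range.

ROBOT

A 6-joint arm with a two-finger parallel gripper is mounted at the origin on a cart in front of the work surface, level with it; the furniture and walls round the work are solid. World frame = base frame: x ahead of the robot, y to its left, z up, the work surface at z = 0. Lengths are in mm, angles in degrees, forces in N, time in s.
With the tool pointing down it reaches from about 325 to 925 mm from the base axis. Payload 3.1 kg.
Tool frame: the origin (TCP) lies at the very end of the fingers, on their centre line; the grasp point (between the pads) lies grasp_offset behind it (grasp_offset is the distance from the TCP to the grasp point, in mm); z points along the fingers, x is the direction in which the jaws open and shut, and the axes are right-handed (so a half turn about z gives the same grasp; the last joint's range is limited). The gripper opens to 85 mm and grips with 20 to 120 N. Pads are 22 mm wide; open, the fingers measure 114 mm over their backs; the gripper's body (76 mm by 85 mm) begins 54 mm behind the grasp point. The pads swing forward as they close: fully open they stand 13 mm farther back than shut.
Start: joints at [-80.226, 12.427, 92.441, -0, 75.132, -6.429], TCP at [174.424, -600.179, 231.3] pointing down, gripper open.
Joint ranges: [-157.48, 157.48], [-44.54, 120.13], [17.64, 146.25], [-64.5, 244.5], [7.68, 150.69], [-147.95, 147.95]. Speed limits (degrees/s): [159.86, 159.86, 180, 180, 180, 180].

INTERFACE

Orientations are given as [roll, pitch, yaw] about the fixed x, y, z axes, in that order (R = Rz(yaw) Ry(pitch) Rx(roll)).
In Python, from station import * gives the robot as it stands. Calls block until the motion is done:
- goto(position, orientation): joint-space move of the TCP to a pose.
- move_l(position, attitude=None, speed=150): straight line of the TCP; attitude=None keeps the orientation; speed is the mean speed in mm/s.
- move_j(angles): joint-space move.
- grip(opening, squeeze=None): finger opening in mm; squeeze is the grip in N (None keeps the last); returns when the fingers have stopped.
- wait(seconds).
- solve_ik(position, orientation): joint angles nearest the present ones, or None.
- get_obs(): the state.
- get_image(name): name is "side" or "top" or "wrist"; returns the picture (420x560x3 uint8, red, green, blue); there is no depth.
- get_calibration(name): a dict with "fx", "fy", "cx", "cy" (pixels), "R" (3x3) and "t" (3): a world point X has camera coordinates R X + t; the wrist camera has in their place "mount" (4x4, takes a point from camera to tool coordinates, whose origin is the TCP and whose axes are the tool frame's). Camera axes: x right, y down, z forward; pixel columns grow to the right and rows downward; lengths in mm; the calibration is good to about 2 mm. A picture is of the moment at which its call begins: read the wrist's pose just before it. get_calibration takes no time and is no camera call.
A pose or a line that the arm cannot do raises Unreachable and nothing moves.
- sign_off(): hands the job in, once; it reports no verdict.
Trained networks look in the newest picture that a camera, given by its name, has taken for a name from the list of things; names that differ only in an ending like _2 or _b are one class to them, and where a whole thing is asked for, a point or a joint stands for the part that bears it (a point fixed in the world has none). Each returns a list of dicts, best first, with "score" (0 to 1); they miss things now and then, are a little off and sometimes report something else, mostly with a low value. They report only what shows in the picture. A call takes as long as a camera call.
- spot_in(name, camera): "extent" ([centre column, centre row, width, height] in pixels, round what is visible of it).
- regions_of(name, camera): "region" (420x560 bool, what is visible of it) and "extent" ([centre column, centre row, width, height] in pixels, round what is visible of it).
The state is a dict: "t": time; "joint_pos": joint angles; "qvel": joint speeds; "effort": joint torques, N m; "tcp_pos": TCP position; "ee_rot": TCP orientation; "wrist_force": force on the tool from outside, world axes, zero at the start; "moment": the same for the moment, N m; "grip_width": finger opening in mm.
Only numpy, scipy, OpenCV 4.12 (cv2) and the standard library are available. Lean on these libraries where they do the work, as an engineer would, in place of code of your own. Each camera call takes 0.05 s, during which the arm holds its last target.

## Working session

There is one attempt and no reset: what is moved stays moved. The work goes in short steps, each a Python script; the robot and the scene stay as the last script left them, time stands still between calls to the robot, and variables do not carry over. Pictures are saved under pics/ and viewed, and the job is handed in when it is done.

```bash
mkdir -p pics; ls; cat > h.py <<'E'
from station import *
import numpy as np, cv2
def save(n,f):
    im=get_image(n); cv2.imwrite('pics/'+f,im[:,:,::-1]); return im
E
python3 - <<'E'
from h import *
o=get_obs()
for k,v in o.items(): print(k,v)
for n in ['side','top']:
    save(n,n+'0.png')
    c=get_calibration(n); print(n,c, 'campos',-np.array(c['R']).T@np.array(c['t']))
print(get_calibration('wrist'))
E
```

```text
pics
t 0.0
joint_pos [-8.02231640e+01  1.24772592e+01  9.25294505e+01  1.84123487e-04
  7.51288941e+01 -6.42841135e+00]
qvel [-0.03008366 -0.01074556  0.04152036 -0.0977098  -0.02082207  0.04304447]
effort [-2.21383794e-05 -3.96846771e+01 -3.03852081e+01 -3.75613217e-04
  9.67735512e-03 -1.18045256e-05]
tcp_pos [ 174.31073351 -599.3613517   229.95394742]
ee_rot [-1.79984641e+02  1.34731284e-01 -7.37947820e+01]
wrist_force [ 0.2859009  -0.1557407  -0.10120743]
moment [-0.0320869  -0.02613346 -0.05283217]
grip_width 85.67718813520246
side {'fx': 401.9661855228382, 'fy': 401.9661855228382, 'cx': 281.6232407985825, 'cy': 215.04585571207755, 'R': array([[ 9.42146207e-01, -3.35201810e-01,  5.20871071e-04],
       [-1.56303438e-01, -4.40693064e-01, -8.83945054e-01],
       [ 2.96529526e-01,  8.32724066e-01, -4.67590494e-01]]), 't': array([-468.42427227,  165.57203786, 1480.12426172])} campos [   28.30308445 -1316.58530826   838.69260769]
top {'fx': 526.1061398678355, 'fy': 526.1061398678355, 'cx': 284.88768828940675, 'cy': 216.07830562529057, 'R': array([[ 0.49190798, -0.87062766,  0.00583268],
       [-0.83814507, -0.4753473 , -0.26750286],
       [ 0.23566794,  0.12669816, -0.96353941]]), 't': array([-276.13931103,  394.1374202 , 1521.96977214])} campos [ 107.49998498 -245.89313878 1573.52137893]
{'fx': 332.6919407789184, 'fy': 332.6919407789184, 'cx': 276.58690816566826, 'cy': 204.574913615305, 'mount': array([[ 9.99999600e-01, -1.75662402e-04, -8.77371242e-04,
        -1.28008852e+00],
       [ 4.28096675e-04,  9.54960061e-01,  2.96734054e-01,
        -7.48531899e+01],
       [ 7.85729478e-04, -2.96734311e-01,  9.54959754e-01,
        -1.42736498e+02],
       [ 0.00000000e+00,  0.00000000e+00,  0.00000000e+00,
         1.00000000e+00]])}
```

View pics/side0.png

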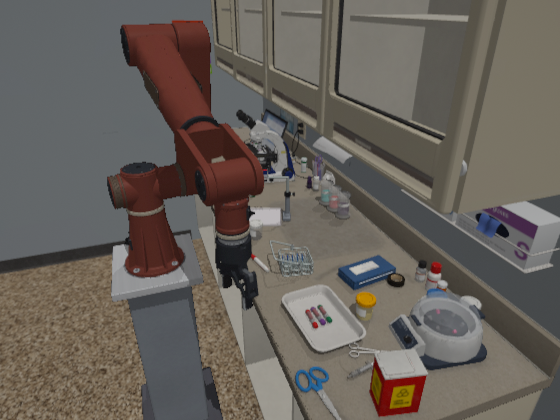

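View pics/top0.png

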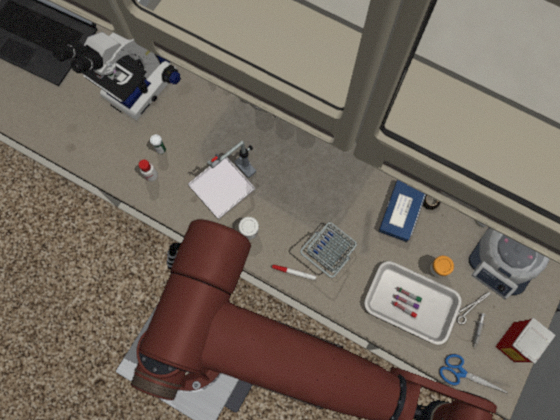

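```bash
python3 - <<'E'
import station
print([n for n in dir(station) if not n.startswith('__')]); print(getattr(station,'grasp_offset',None))
E
```

```text
['Unreachable', 'get_calibration', 'get_image', 'get_obs', 'goto', 'grasp_offset', 'grip', 'move_j', 'move_l', 'regions_of', 'sign_off', 'solve_ik', 'spot_in', 'wait']
18.700000000000003
```

```bash
python3 - <<'E'
from h import *
t=get_image('top'); 
for nm in ['basket','stand','bail','latch','bottle_red','cup_white','vial_green','marker_a']:
    r=regions_of(nm,'top'); print(nm,[(round(d['score'],2),np.round(d['extent'],1)) for d in r[:2]])
s=get_image('side')
for nm in ['basket','stand','latch']:
    r=regions_of(nm,'side'); print(nm,[(round(d['score'],2),np.round(d['extent'],1)) for d in r[:2]])
a=cv2.resize(t[120:290,180:370],None,fx=4,fy=4,interpolation=cv2.INTER_CUBIC)
cv2.imwrite('pics/topz.png',a[:,:,::-1][:600,:800])
a=cv2.resize(s[160:290,220:350],None,fx=4.6,fy=4.6,interpolation=cv2.INTER_CUBIC)
cv2.imwrite('pics/sidez.png',a[:,:,::-1])
def ray(n,u,v,z):
    c=get_calibration(n);R=np.array(c['R']);T=np.array(c['t']);o=-R.T@T
    d=R.T@np.array([(u-c['cx'])/c['fx'],(v-c['cy'])/c['fy'],1]); return o+d*(z-o[2])/d[2]
for u,v,z in [(330,250,46),(222,187,5),(249,227,70),(293,272,5)]: print(ray('top',u,v,z))
E
```

```text
basket [(0.88, array([327.9, 250.1,  56.6,  53.9]))]
stand [(0.58, array([223.9, 179.8,  68.5,  80.1]))]
bail [(0.62, array([332.2, 276.2,   7.8,   2.2])), (0.58, array([329.5, 252.1,  55.7,  52.5]))]
latch []
bottle_red [(0.57, array([146.8, 172.7,  18.6,  21.6]))]
cup_white [(0.81, array([247.3, 227.4,  20.2,  22.3])), (0.33, array([158.3, 144.7,  15.3,  20. ]))]
vial_green [(0.65, array([324.1, 255.6,  52.7,  44.1])), (0.61, array([157.8, 145.1,  20.1,  16.9]))]
marker_a [(0.58, array([293.9, 270.6,  43.8,  13.9]))]
basket [(0.8, array([290.4, 258.6,  43.8,  30.7]))]
stand [(0.85, array([271.5, 199.3,  39.6,  50.4]))]
latch [(0.7, array([272.5, 202.7,  39.8,  50.3]))]
[ 456.2445163  -212.55453388   46.        ]
[476.2213598  178.74567754   5.        ]
[393.96056244  27.39373908  70.        ]
[ 351.2874934  -146.66753501    5.        ]
```

View pics/topz.png

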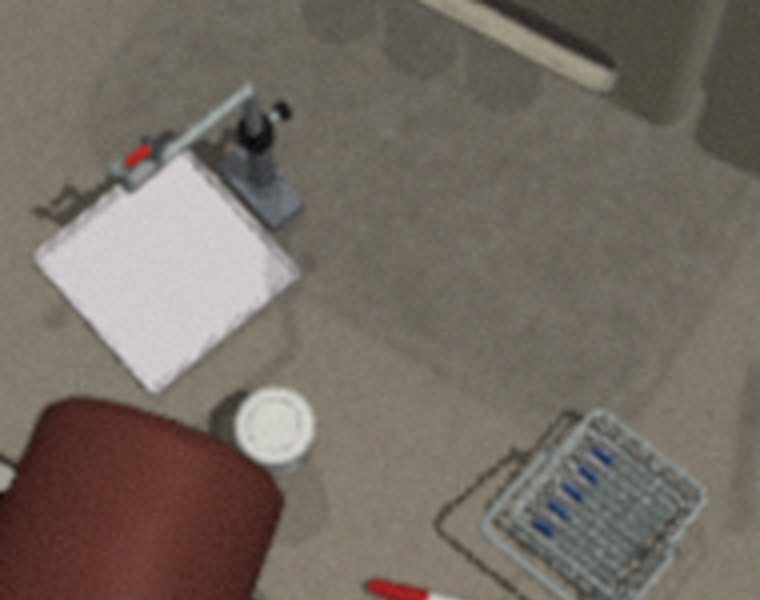

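View pics/sidez.png

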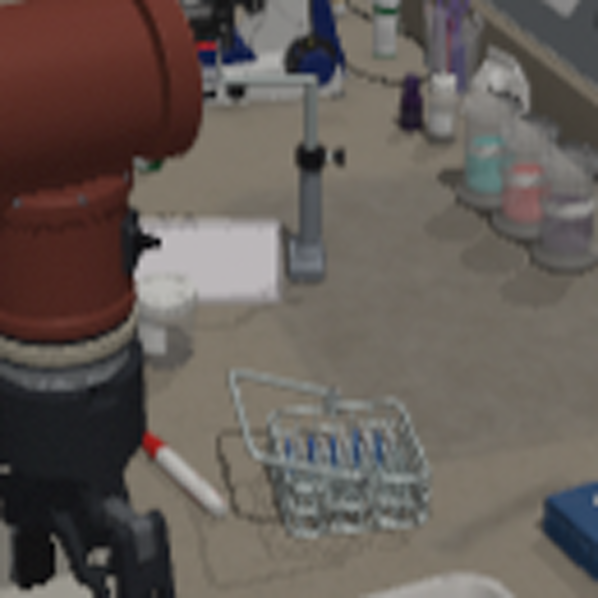

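```bash
cat >> h.py <<'E'
from scipy.spatial.transform import Rotation as Ro
W=get_calibration('wrist')
def wcam():
    o=get_obs(); Rt=Ro.from_euler('xyz',o['ee_rot'],degrees=True).as_matrix()
    T=np.eye(4);T[:3,:3]=Rt;T[:3,3]=o['tcp_pos']; return T@np.array(W['mount'])
def wshot(f):
    M=wcam(); im=get_image('wrist'); cv2.imwrite('pics/'+f+'.png',im[:,:,::-1]); np.save('pics/'+f+'.npy',M); return M,im
def rayw(M,u,v,z):
    d=M[:3,:3]@np.array([(u-W['cx'])/W['fx'],(v-W['cy'])/W['fy'],1]);o=M[:3,3]; return o+d*(z-o[2])/d[2]
def proj(M,X):
    p=M[:3,:3].T@(np.array(X)-M[:3,3]); return np.array([W['fx']*p[0]/p[2]+W['cx'],W['fy']*p[1]/p[2]+W['cy']])
E
python3 - <<'E'
from h import *
print(solve_ik([430,-190,280],[180,0,0]))
goto([430,-190,280],[180,0,0]); wait(.2)
M,im=wshot('w1'); o=get_obs(); print(o['t'],o['tcp_pos'],o['ee_rot'],o['joint_pos'])
for nm in ['basket','bail']:
    r=regions_of(nm,'wrist'); print(nm,[(round(d['score'],2),np.round(d['extent'],1)) for d in r[:2]])
E
```

```text
[-3.24020687e+01 -9.28977350e+00  1.09409839e+02 -2.54444375e-14
  7.98799342e+01 -3.24020687e+01]
2.7667 [ 429.87228206 -190.61104627  279.86338985] [-1.79993333e+02  1.57763548e-02 -7.08530090e-02] [-3.24722145e+01 -9.25431002e+00  1.09393746e+02 -2.86900268e-03
  7.98774573e+01 -3.24008559e+01]
basket [(0.81, array([297.7, 180.8, 135.2, 113.3]))]
bail [(0.87, array([278.1, 181.7,  89.7, 117. ]))]
```

View pics/w1.png

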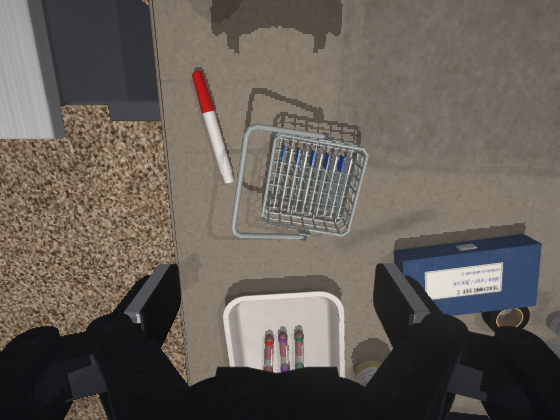

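```bash
python3 - <<'E'
import cv2
a=cv2.imread('pics/w1.png')[110:260,215:385]
cv2.imwrite('pics/w1z.png',cv2.resize(a,None,fx=4,fy=4,interpolation=cv2.INTER_CUBIC))
E
```

```text
(no output)
```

View pics/w1z.png

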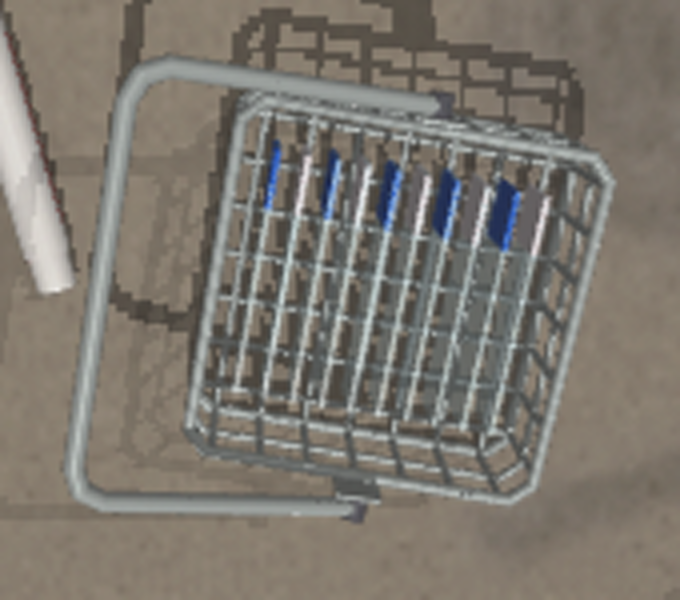

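```bash
cat > fit.py <<'E'
from h import *
from scipy.optimize import least_squares
M=np.load('pics/w1.npy')
f=lambda u,v:np.array([(u+.5)/4+215-.5,(v+.5)/4+110-.5])
obs=[f(240,92),f(612,158),f(530,500),f(186,447),f(443,103),f(357,508),f(128,62),f(69,500)]
def model(p):
    x,y,w,a=p; c,s=np.cos(w),np.sin(w)
    L=[(-55,55,45),(55,55,45),(55,-55,45),(-55,-55,45),(0,60,52),(0,-60,52),(-88*np.cos(a),60,52+88*np.sin(a)),(-88*np.cos(a),-60,52+88*np.sin(a))]
    return [np.array([x+c*X-s*Y,y+s*X+c*Y,Z]) for X,Y,Z in L]
def res(p): return np.concatenate([proj(M,X)-o for X,o in zip(model(p),obs)])
r=least_squares(res,[440,-190,0,.2]); print(r.x,np.degrees(r.x[2]),r.fun.reshape(-1,2).round(1).tolist())
x,y,w,a=r.x; J=np.linalg.inv(r.jac.T@r.jac); print(np.sqrt(np.diag(J)))
c=get_calibration('top')
E
python3 fit.py
```

```text
[ 4.70540217e+02 -2.11371565e+02 -1.65501487e-01  3.33503128e-01] -9.482536713707525 [[-0.7, -1.1], [2.6, -1.4], [1.0, 2.2], [-1.8, 1.7], [-1.2, 0.4], [-0.1, -0.7], [0.1, -0.2], [0.0, -0.0]]
[0.43426099 0.44987801 0.00532559 0.02737124]
```

```bash
cat >> fit.py <<'E'
def pc(n,X):
    c=get_calibration(n);q=np.array(c['R'])@X+np.array(c['t']);return np.array([c['fx']*q[0]/q[2]+c['cx'],c['fy']*q[1]/q[2]+c['cy']])
if __name__=='__main__':
  for i in (6,7,4,5): 
    X=model(r.x)[i]; s=(pc('side',X)-[220,160])*4.6; t=(pc('top',X)-[180,120])*4; print(X.round(1),'sidez',s.round(),'topz',t.round())
E
python3 fit.py
```

```text
[ 4.70540217e+02 -2.11371565e+02 -1.65501487e-01  3.33503128e-01] -9.482536713707525 [[-0.7, -1.1], [2.6, -1.4], [1.0, 2.2], [-1.8, 1.7], [-1.2, 0.4], [-0.1, -0.7], [0.1, -0.2], [0.0, -0.0]]
[0.43426099 0.44987801 0.00532559 0.02737124]
[ 398.4 -138.5   80.8] sidez [224. 372.] topz [476. 529.]
[ 378.6 -256.9   80.8] sidez [248. 458.] topz [608. 633.]
[ 480.4 -152.2   52. ] sidez [328. 393.] topz [545. 451.]
[ 460.7 -270.6   52. ] sidez [360. 479.] topz [673. 551.]
```

```bash
python3 - <<'E'
from h import *
w=-0.1655; yaw=np.degrees(w); yb=np.array([-np.sin(w),np.cos(w),0])
P=np.array([388.5,-197.7,80.8])+28*yb-[0,0,18.7]
grip(32,20)
goto(P+[0,0,60],[180,0,yaw]); move_l(P,speed=100); wait(.2)
f0=get_obs()['wrist_force']; print(f0)
M,im=wshot('w2'); 
grip(0,20); wait(.1); o=get_obs(); print(o['t'],o['grip_width'],o['wrist_force'],o['tcp_pos'])
M,im=wshot('w3')
E
```

```text
[-0.56902407 -0.19009332 -0.22786802]
5.5667 5.177422534473094 [ 0.97118902 -0.07713263 -0.24829598] [ 393.28475103 -170.19878363   62.18504075]
```

View pics/w3.png

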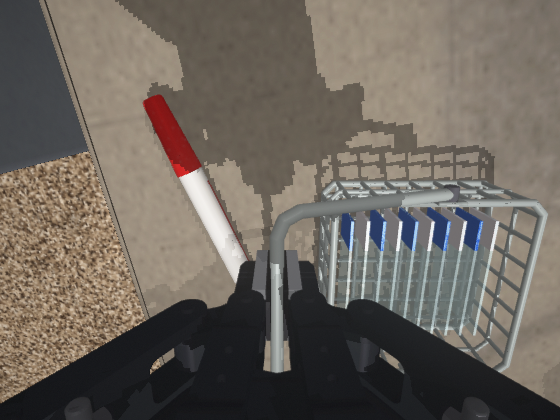

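```bash
python3 - <<'E'
from h import *
w=-0.1655; yb=np.array([-np.sin(w),np.cos(w),0]); xb=np.array([np.cos(w),np.sin(w),0])
C=np.array([470.5,-211.4,52])+28*yb-[0,0,18.7]
for a in np.linspace(.3335,np.pi/2,9)[1:]:
    move_l(C-88*np.cos(a)*xb+[0,0,88*np.sin(a)],speed=110)
    o=get_obs(); print(round(a,2),o['wrist_force'].round(2),(o['tcp_pos']-C).round(1),round(o['grip_width'],1))
print(o['t'])
wshot('w4'); save('side','s4.png')
E
```

```text
0.49 [ 0.41  0.04 -0.66] [-76.2  12.5  41.6] 5.3
0.64 [ 1.2  -0.52 -0.99] [-68.9  11.3  53. ] 4.9
0.8 [0.   0.43 0.35] [-60.1   9.8  63.3] 4.7
0.95 [-1.6   0.02  1.06] [-49.8   8.1  72.1] 4.9
1.11 [-1.18  0.29  1.06] [-38.6   6.3  78.9] 5.1
1.26 [-1.06 -0.41  3.16] [-26.3   4.2  83.9] 5.2
1.42 [-1.16 -0.2   4.43] [-13.5   2.5  87. ] 4.7
1.57 [0.24 1.37 5.85] [ 0.2  0.2 88.5] 4.9
7.8167
```

View pics/w4.png

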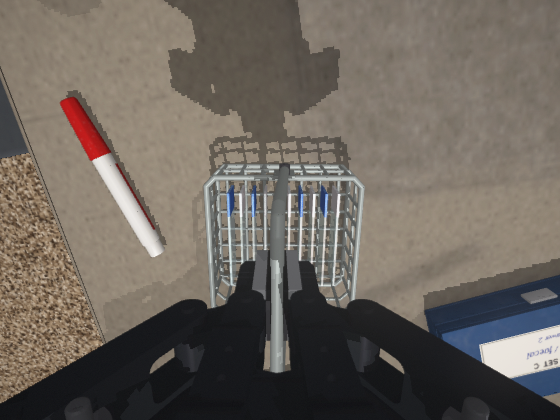

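View pics/s4.png

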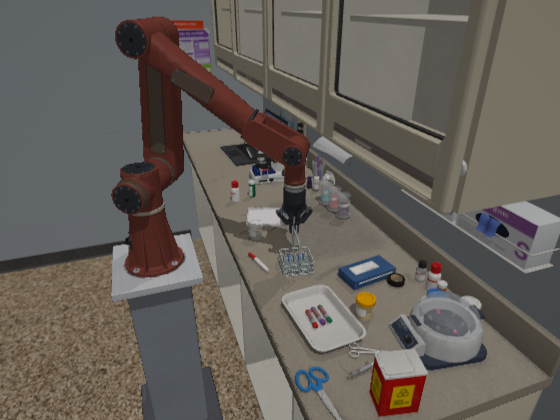

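```bash
python3 - <<'E'
from h import *
w=-0.1655; yaw=np.degrees(w)
def ray(n,u,v,z):
    c=get_calibration(n);R=np.array(c['R']);T=np.array(c['t']);o=-R.T@T
    d=R.T@np.array([(u-c['cx'])/c['fx'],(v-c['cy'])/c['fy'],1]); return (o+d*(z-o[2])/d[2]).round(1)
for u,v,z in [(36,258,10),(154,392,10),(300,270,10),(182,152,10),(262,190,5),(250,90,195),(138,160,215)]: print(ray('top',u/4+180,v/4+120,z))
o=get_obs(); p=o['tcp_pos']
grip(0,60); wait(.1); print(get_obs()['wrist_force'])
move_l(p+[0,0,3],speed=20); print(get_obs()['wrist_force'])
move_l(p+[0,0,25],speed=60);wait(.3); o=get_obs();print(o['wrist_force'],o['moment'],o['grip_width'],o['t'])
wshot('w5')
E
```

```text
[431.1 271.5  10. ]
[383.7 134.5  10. ]
[524.6  86.8  10. ]
[563.6 218.2  10. ]
[568.8 147.8   5. ]
[573.5 145.9 195. ]
[483.8 180.7 215. ]
[0.53599157 2.49250793 5.87946688]
[ 0.31709941 -0.6058545  -3.27167066]
[-0.8034703   0.42472126 -3.2035569 ] [ 0.08441272  0.03105477 -0.04225455] 3.8128106142416467 9.375
```

View pics/w5.png

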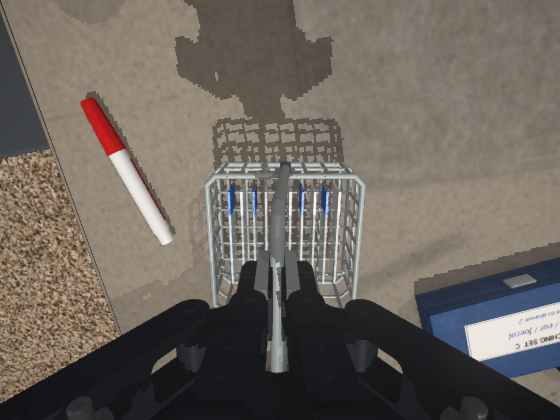

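```bash
python3 - <<'E'
from h import *
S=np.array([475,180,0.]);a=np.radians(-20);xh=np.array([np.cos(a),np.sin(a),0]);yh=np.array([-np.sin(a),np.cos(a),0])
p=get_obs()['tcp_pos']
move_l([p[0],p[1],345],speed=130)
move_l(S-70*xh-80*yh+[0,0,345],[180,0,-20],speed=170); wait(.6)
o=get_obs(); print(o['t'],o['wrist_force'],o['tcp_pos'],o['ee_rot'],o['joint_pos'].round(1))
wshot('w6')
for nm in ['stand','latch','stand_post']:
    try: r=regions_of(nm,'wrist'); print(nm,[(round(d['score'],2),np.round(d['extent'],1)) for d in r[:2]])
    except Exception as e: print(e)
save('side','s6.png')
E
```

```text
13.7667 [ 0.16925287  0.33235374 -3.3737108 ] [381.87417163 128.74537542 344.97940755] [ 1.79998804e+02  1.90585090e-03 -2.00022438e+01] [  8.6 -20.6 111.5  -0.   89.1  28.6]
stand [(0.84, array([384.3,  93.5, 216.2, 115.8]))]
latch [(0.59, array([382. ,  86.9,  27.8,  11.7]))]
stand_post [(0.55, array([382.9,  92.4, 214.1, 118.4]))]
```

View pics/w6.png

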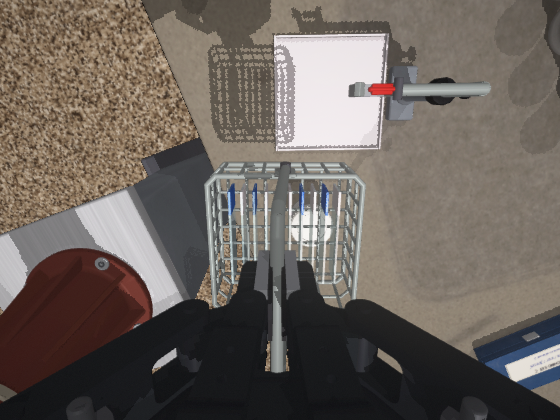

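View pics/s6.png

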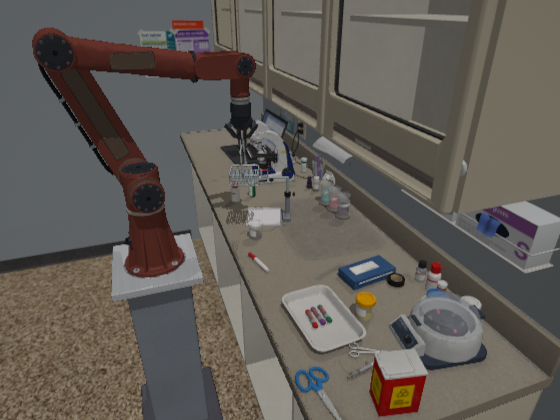

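```bash
python3 - <<'E'
from h import *
a=cv2.imread('pics/w6.png')[20:165,265:500]
cv2.imwrite('pics/w6z.png',cv2.resize(a,None,fx=3.4,fy=3.4,interpolation=cv2.INTER_CUBIC))
M=np.load('pics/w6.npy'); print(M)
for u,v,z in [(275,34,10),(388,34,10),(381,150,10),(277,151,10),(350,90,220),(395,90,200),(487,90,180)]: print(rayw(M,u,v,z).round(1))
E
```

```text
[[ 9.39532995e-01 -3.26865693e-01 -1.02159533e-01  4.06867304e+02]
 [-3.42456948e-01 -8.97617491e-01 -2.77499690e-01  2.00988310e+02]
 [-9.95055051e-04  2.95705357e-01 -9.55278677e-01  4.87715973e+02]
 [ 0.00000000e+00  0.00000000e+00  0.00000000e+00  1.00000000e+00]]
[433.2 280.6  10. ]
[570.8 230.3  10. ]
[524.1  87.9  10. ]
[383.8 137.5  10. ]
[462.  189.9 220. ]
[500.7 176.4 200. ]
[582.8 147.2 180. ]
```

View pics/w6z.png

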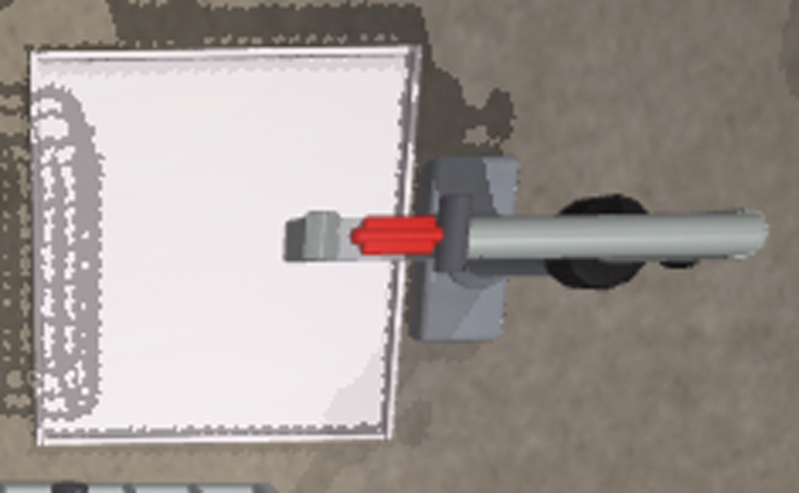

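```bash
python3 - <<'E'
from h import *
S=np.array([478,183,0.]);a=np.radians(-20);xh=np.array([np.cos(a),np.sin(a),0]);yh=np.array([-np.sin(a),np.cos(a),0])
move_l(S-125*xh+28*yh+[0,0,345],speed=130)
move_l(S-125*xh+28*yh+[0,0,249-18.7+1],speed=110); wait(.5)
o=get_obs(); print(o['t'],o['wrist_force'],o['tcp_pos'],o['ee_rot'],o['joint_pos'].round(1))
wshot('w7')
r=regions_of('latch','wrist'); print([(round(d['score'],2),np.round(d['extent'],1)) for d in r[:2]])
save('side','s7.png')
E
python3 - <<'E'
import cv2
s=cv2.imread('pics/s7.png')[130:255,200:330]
cv2.imwrite('pics/s7z.png',cv2.resize(s,None,fx=4.6,fy=4.6,interpolation=cv2.INTER_CUBIC))
E
```

```text
16.8 [-0.06545723  0.02481872 -2.4176084 ] [370.12877194 252.07991397 231.38046764] [-1.79993870e+02 -6.10033891e-03 -1.99966066e+01] [ 25.3 -10.1 115.3  -0.   74.7  45.3]
[(0.58, array([531.2, 306.9,  39.2,  16.6])), (0.24, array([278.8, 267.2,  18.2, 210.3]))]
```

View pics/w7.png

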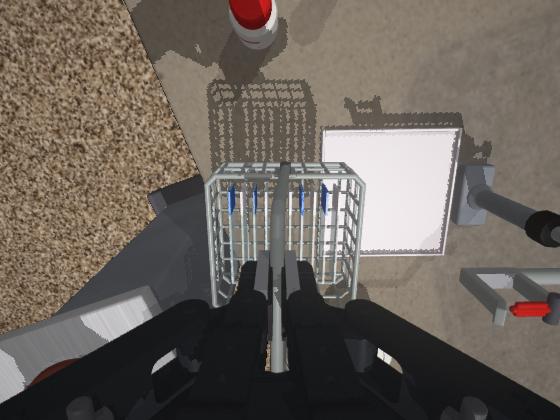

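View pics/s7z.png

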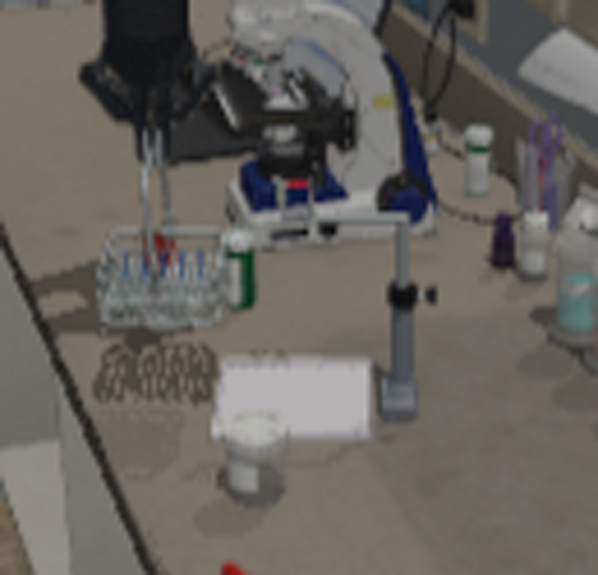

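```bash
python3 - <<'E'
import cv2
a=cv2.imread('pics/w7.png')[255:335,440:560]
cv2.imwrite('pics/w7z.png',cv2.resize(a,None,fx=6,fy=6,interpolation=cv2.INTER_CUBIC))
a=cv2.imread('pics/w6.png')[60:120,340:420]
cv2.imwrite('pics/w6y.png',cv2.resize(a,None,fx=8,fy=8,interpolation=cv2.INTER_CUBIC))
E
```

```text
(no output)
```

View pics/w7z.png

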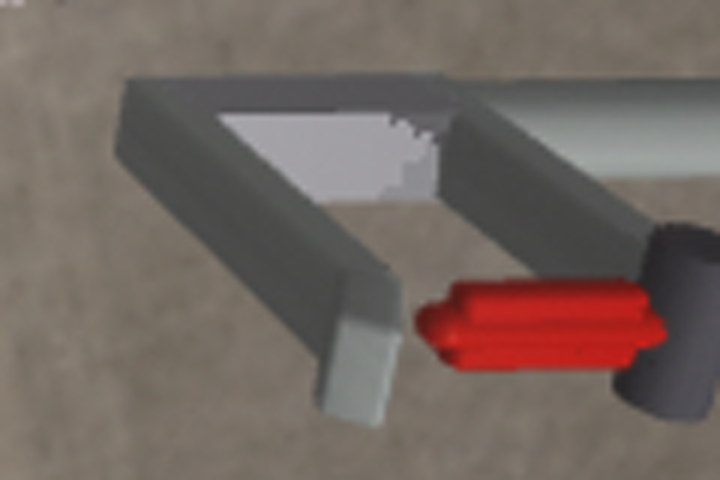

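View pics/w6y.png

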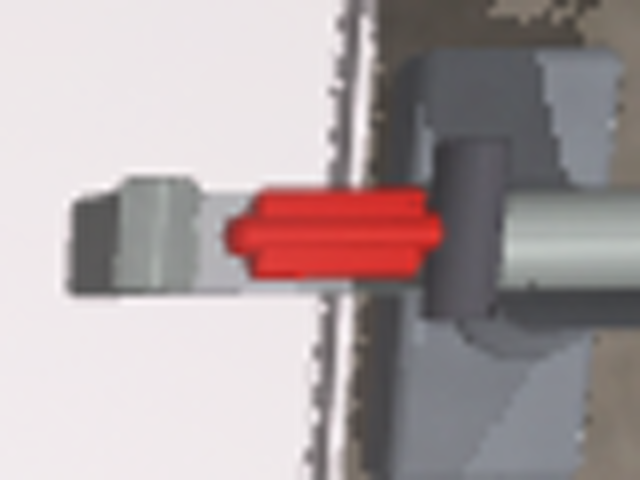

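```bash
python3 - <<'E'
from h import *
A=np.load('pics/w6.npy');B=np.load('pics/w7.npy')
g6=lambda u,v:((u+.5)/8+339.5,(v+.5)/8+59.5)
g7=lambda u,v:((u+.5)/6+439.5,(v+.5)/6+254.5)
S=np.array([478,183,0.]);a=np.radians(-20);xh=np.array([np.cos(a),np.sin(a),0]);yh=np.array([-np.sin(a),np.cos(a),0])
def tri(p,q):
    P=[]
    for M in (A,B):
        K=np.array([[W['fx'],0,W['cx']],[0,W['fy'],W['cy']],[0,0,1]]); E=np.linalg.inv(M)[:3]; P.append(K@E)
    X=cv2.triangulatePoints(P[0],P[1],np.array(p).reshape(2,1),np.array(q).reshape(2,1)); X=(X[:3]/X[3]).ravel()
    return X.round(1),'stand x,y',((X-S)@xh).round(1),((X-S)@yh).round(1),'reproj',(proj(A,X)-p).round(1),(proj(B,X)-q).round(1)
print(tri(g6(230,236),g7(417,325)))
print(tri(g6(440,232),g7(665,328)))
print(tri(g6(470,228),g7(672,320)))
# tray corners in w7
for u,v in [(323,129),(461,128),(443,254),(323,255)]:
    X=rayw(B,u,v,10); print(X.round(1))
for d in (0,30):
    for z in (200,235): pass
E
```

```text
(array([473.7, 185.9, 224.4]), 'stand x,y', np.float64(-5.0), np.float64(1.3), 'reproj', array([-0.5,  0.3]), array([ 0.7, -0.5]))
(array([492.2, 179.8, 226.2]), 'stand x,y', np.float64(14.4), np.float64(1.8), 'reproj', array([ 0.2, -0.1]), array([-0.2,  0.2]))
(array([494.8, 178.8, 224.3]), 'stand x,y', np.float64(17.2), np.float64(1.8), 'reproj', array([-0.7,  0.5]), array([ 1.1, -0.7]))
[431.6 280.9  10. ]
[570.6 231.4  10. ]
[522.4  91.6  10. ]
[386.7 139.6  10. ]
```

```bash
python3 - <<'E'
from h import *
for n,t in (('w6',np.array([381.9,128.7,345.])),('w7',np.array([370.1,252.1,231.4]))):
    M=np.load(f'pics/{n}.npy');a=np.radians(-20);xh=np.array([np.cos(a),np.sin(a),0]);yh=np.array([-np.sin(a),np.cos(a),0])
    zb=t[2]+17.7
    for u,v,z in [(217,165,zb-94),(355,165,zb-94),(207,183,zb-94),(365,183,zb-94),(285,166,zb-20)]:
        X=rayw(M,u,v,z)-t; print(n,(X@xh).round(1),(X@yh).round(1))
a=cv2.imread('pics/w7.png')[150:310,195:375]
cv2.imwrite('pics/w7b.png',cv2.resize(a,None,fx=3.7,fy=3.7,interpolation=cv2.INTER_CUBIC))
E
```

```text
w6 -41.1 36.2
w6 50.6 36.2
w6 -48.5 23.9
w6 58.2 23.9
w6 2.3 49.4
w7 -41.2 35.9
w7 50.5 35.9
w7 -48.6 23.6
w7 58.2 23.6
w7 2.2 49.1
```

View pics/w7b.png

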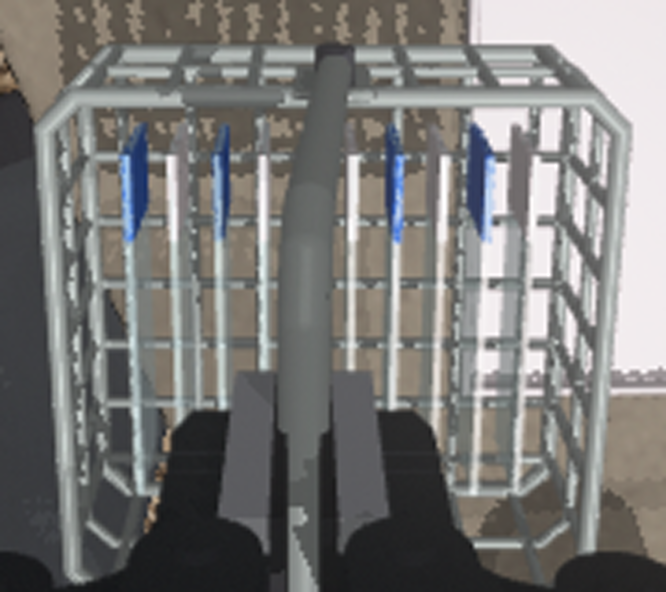

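```bash
cat >> h.py <<'E'
S=np.array([478.5,184.5,0.]);_a=np.radians(-20);xh=np.array([np.cos(_a),np.sin(_a),0]);yh=np.array([-np.sin(_a),np.cos(_a),0])
E
python3 - <<'E'
from h import *
grip(0,80)
P=S+1*xh+27*yh
move_l(P-125*xh+[0,0,231.4],speed=60)
move_l(P-40*xh+[0,0,231.4],speed=70)
o=get_obs(); print(o['t'],o['wrist_force'].round(2))
move_l(P+[0,0,231.4],speed=50); wait(.4)
fs=[get_obs()['wrist_force']]
for i in range(4): wait(.03); fs.append(get_obs()['wrist_force'])
o=get_obs(); print(o['t'],np.mean(fs,0).round(2),o['tcp_pos'],o['grip_width'],o['moment'].round(3))
wshot('w8'); save('side','s8.png')
s=cv2.imread('pics/s8.png')[110:255,200:330]
cv2.imwrite('pics/s8z.png',cv2.resize(s,None,fx=4.1,fy=4.1,interpolation=cv2.INTER_CUBIC))
E
```

```text
18.7833 [ 0.02 -0.71 -2.61]
20.2667 [ 0.28  0.1  -3.43] [488.63782463 209.55827626 231.42911583] 3.32640687511049 [0.053 0.027 0.015]
```

View pics/w8.png

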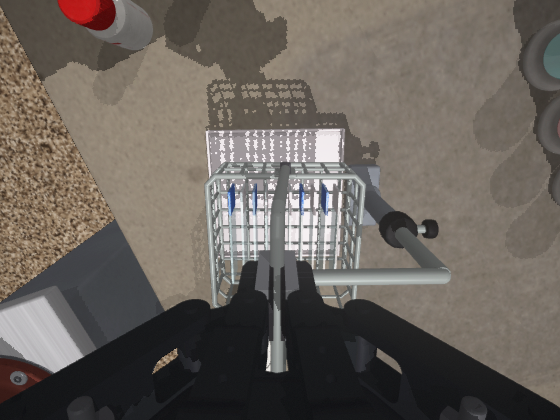

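View pics/s8z.png

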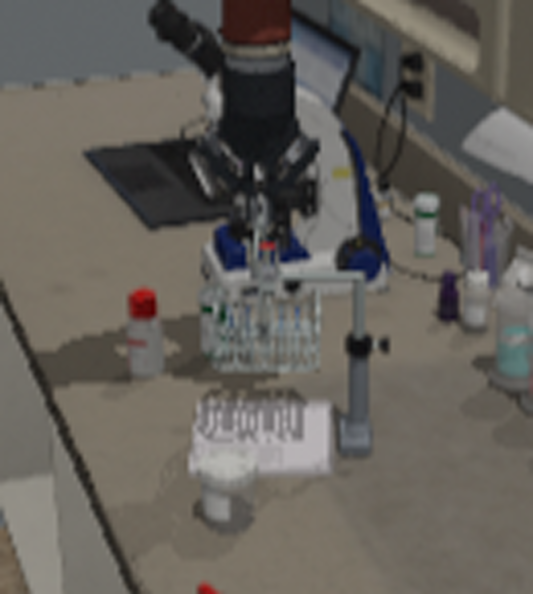

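```bash
python3 - <<'E'
from h import *
P=S+1*xh+27*yh
z=231.4
def F():
    return np.mean([get_obs()['wrist_force'] for _ in range(3)],0)
L=[]
while z>170:
    z-= 2.0 if z>194 else 0.8
    move_l(P+[0,0,z],speed=15 if z>194 else 8); f=get_obs()['wrist_force']; L.append((round(z,1),f.round(1).tolist()))
    if f[2]>3.5: break
    if np.hypot(f[0],f[1])>6: break
for l in L: print(*l)
wait(.2); o=get_obs(); print(o['t'],o['tcp_pos'],o['wrist_force'],o['moment'],o['grip_width'])
wshot('w9'); save('side','s9.png')
E
```

```text
229.4 [0.8, 0.9, -3.3]
227.4 [0.3, 1.4, -2.8]
225.4 [-0.7, -0.2, -2.5]
223.4 [0.2, 0.3, -3.1]
221.4 [-0.5, 0.3, -1.9]
219.4 [-0.4, -0.5, -3.1]
217.4 [0.2, -0.2, -3.9]
215.4 [-0.2, -0.2, -3.8]
213.4 [-0.3, 0.2, -3.3]
211.4 [-0.5, 0.0, -2.0]
209.4 [-0.2, 0.3, -0.4]
207.4 [0.0, 0.7, -0.1]
205.4 [-0.3, 0.5, 0.1]
203.4 [-1.1, -0.3, -0.3]
201.4 [-2.1, 1.3, -1.1]
199.4 [-1.2, 0.1, -0.5]
197.4 [-0.6, 0.3, -0.9]
195.4 [-1.4, 1.1, -0.9]
193.4 [-3.1, 2.3, -3.7]
192.6 [-2.8, 1.0, -3.6]
191.8 [-0.7, -0.8, -3.4]
191.0 [0.7, -0.6, -3.5]
190.2 [0.0, -0.2, -3.5]
189.4 [-0.5, 0.5, -2.8]
188.6 [-0.7, 0.3, -3.2]
187.8 [-0.4, -1.1, -3.8]
187.0 [0.6, 1.1, -3.4]
186.2 [-0.2, 0.0, -3.5]
185.4 [-0.2, -0.5, -3.4]
184.6 [-0.3, 0.4, -2.6]
183.8 [0.7, -0.1, -3.0]
183.0 [0.2, 0.9, -4.5]
182.2 [-0.1, -0.1, -3.1]
181.4 [-0.9, -0.1, 0.4]
180.6 [-2.3, -0.5, 3.3]
179.8 [-2.9, 0.3, 6.4]
30.3167 [488.93421111 209.66339952 180.99436623] [-3.19159447 -0.10516359  5.19152863] [-0.21235126  0.58780136 -0.04814363] 3.401170643927894
```

View pics/w9.png

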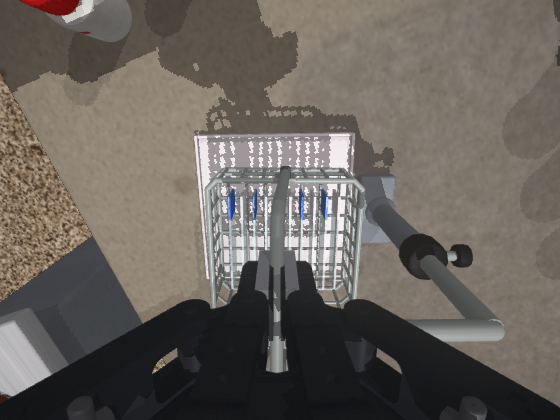

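```bash
python3 - <<'E'
from h import *
P=S+1*xh+27*yh
move_l(P+[0,0,179.3],speed=5)
for i in range(4): wait(.12); print(get_obs()['wrist_force'].round(2))
move_l(P+[0,0,181.3],speed=10); wait(.1); print('eased',get_obs()['wrist_force'].round(2))
grip(30,20); wait(.5); o=get_obs(); print(o['t'],o['wrist_force'].round(2),o['grip_width'])
save('side','s10.png'); wshot('w10')
E
```

```text
[-3.45 -0.95  6.68]
[-3.96 -1.41  7.5 ]
[-3.65 -1.02  7.45]
[-2.92 -0.14  7.2 ]
eased [-1.42  0.3   2.05]
32.4583 [ 0.21 -0.09  0.04] 29.90598591718255
```

View pics/w10.png

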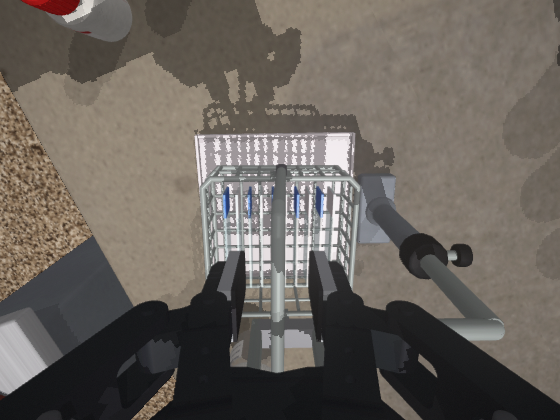

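```bash
python3 - <<'E'
from h import *
p=get_obs()['tcp_pos']
move_l(p+[0,0,45],speed=60); print(get_obs()['wrist_force'].round(2))
move_l(p+[0,0,130],speed=120); 
move_l(S-60*xh-50*yh+[0,0,330],speed=150); wait(.8)
print(get_obs()['t'])
wshot('w11'); save('side','s11.png')
r=regions_of('latch','wrist'); print([(round(d['score'],2),np.round(d['extent'],1)) for d in r[:2]])
s=cv2.imread('pics/s11.png')[110:255,200:330]
cv2.imwrite('pics/s11z.png',cv2.resize(s,None,fx=4.1,fy=4.1,interpolation=cv2.INTER_CUBIC))
E
```

```text
[-0.01  0.75  0.46]
35.9333
[(0.68, array([366.1, 136.5,  23.7,  15.4]))]
```

View pics/w11.png

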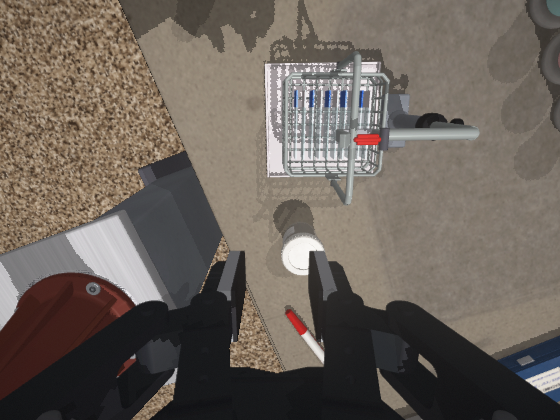

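View pics/s11z.png

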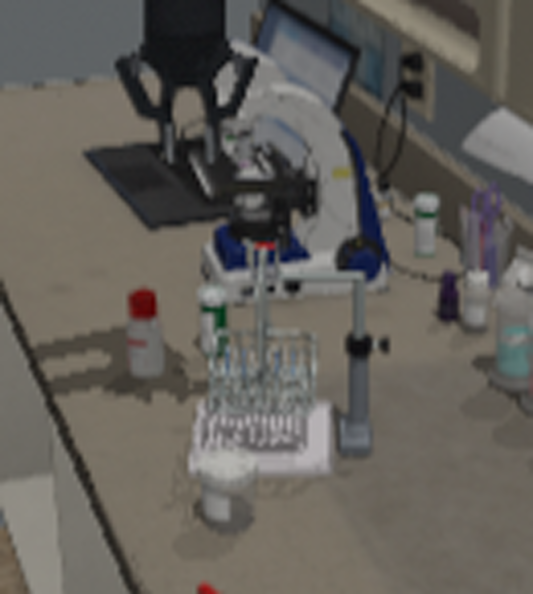

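```bash
python3 - <<'E'
import cv2
a=cv2.imread('pics/w11.png')[40:220,250:490]
cv2.imwrite('pics/w11z.png',cv2.resize(a,None,fx=3.3,fy=3.3,interpolation=cv2.INTER_CUBIC))
E
```

```text
(no output)
```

View pics/w11z.png

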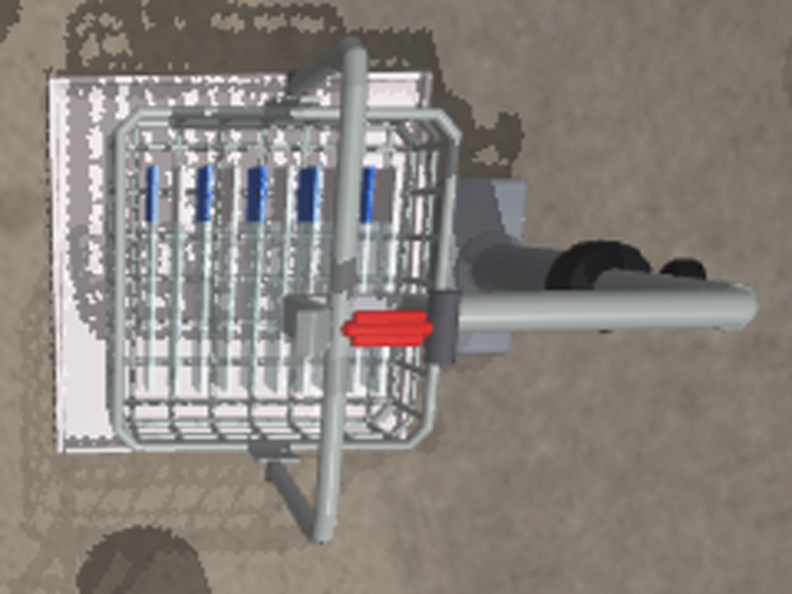

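```bash
python3 - <<'E'
from h import *
M=np.load('pics/w11.npy'); g=lambda u,v:((u+.5)/3.3+249.5,(v+.5)/3.3+39.5)
for z in (195,200,205,230):
    A=rayw(M,*g(352,40),z)-S;B=rayw(M,*g(320,541),z)-S; print(z,[(A@xh).round(1),(A@yh).round(1),(B@xh).round(1),(B@yh).round(1)])
for u,v,z in [(343,328,225),(432,328,225)]: X=rayw(M,*g(u,v),z)-S; print((X@xh).round(1),(X@yh).round(1))
for c in [(115,108),(460,112),(432,450),(116,450)]: X=rayw(M,*g(*c),104)-S; print('rim',(X@xh).round(1),(X@yh).round(1))
for c,z in [((290,92),112),((270,462),112)]: X=rayw(M,*g(*c),z)-S; print('piv',(X@xh).round(1),(X@yh).round(1))
a=cv2.imread('pics/w11.png')[115:160,320:400]
cv2.imwrite('pics/w11y.png',cv2.resize(a,None,fx=9,fy=9,interpolation=cv2.INTER_NEAREST))
E
```

```text
195 [np.float64(-0.6), np.float64(62.6), np.float64(-0.5), np.float64(-58.9)]
200 [np.float64(-1.7), np.float64(61.9), np.float64(-1.6), np.float64(-57.4)]
205 [np.float64(-2.8), np.float64(61.3), np.float64(-2.7), np.float64(-55.9)]
230 [np.float64(-8.3), np.float64(58.0), np.float64(-8.2), np.float64(-48.2)]
-5.1 -0.1
14.7 -0.1
rim -53.5 55.0
rim 54.6 53.8
rim 55.7 -54.2
rim -52.5 -54.2
piv -0.4 58.9
piv -0.9 -56.6
```

View pics/w11y.png

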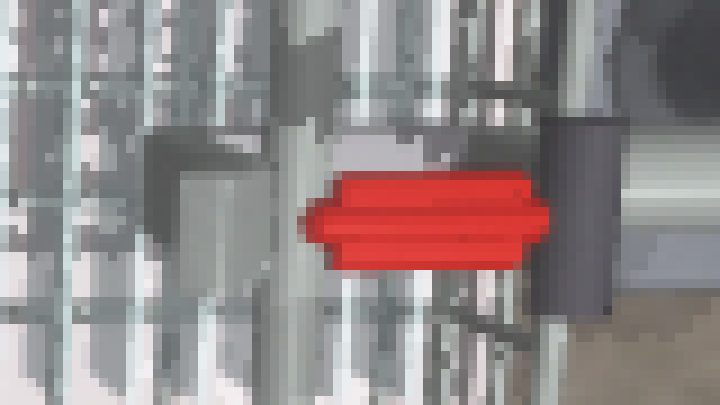

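```bash
python3 - <<'E'
from h import *
o=get_obs(); print(o['t'],o['wrist_force'].round(2)); 
t=save('top','t12.png'); print(sign_off())
E
```

```text
36.0833 [0.53 0.2  0.7 ]
the job is handed in; nothing more can be done
None
```

View pics/t12.png

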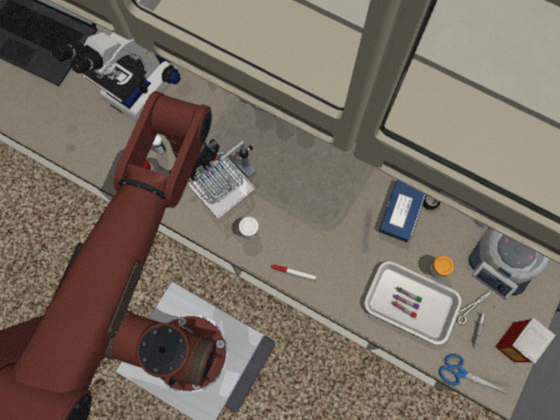

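The basket is hanging level on the drain stand with the latch shut above its bar. I handed the job in at about 36 s of the 72 s.

I swung the bail upright with the basket standing on the worktop and carried it level by the bail. I brought it in from the front of the hook and pressed the bar down past the latch.

- **Latch:** it took about 3 N, and the bar slipped past it about 11 mm before the seat.
- **Press home:** the wrist read about 7.3 N, or roughly 10.5 N on the seat with the basket's weight added. That is a little over the 8 N asked for, under the 15 N limit. I held it for about half a second, eased off and let go.
- **Last wrist picture:** the red latch lies shut over the bar. The bar measures about 198 mm high, and the latch picture and the contact on the way down both put the seat near 200 mm. The rim shows square and level, with the slides still in. The bar's middle is about 2 mm off the hook's centre.
- **Robot:** it is clear of everything, with the wrist force at zero within its noise.
- **Other things:** the white cup, marker pen and orange-capped cup show at their starting places in the final top picture. The arm partly hides the red-capped bottle and the green vial there, but the last side picture shows both standing. I did not compare their positions by measurement.
- **Check that was off:** when the bail came fully upright I was pressing down on the standing basket with about 6 N, because my height was slightly low. The basket did not visibly move.

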